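# Stack an instrument box in its assembly nest

### The arm

A 6-joint arm with a two-finger parallel gripper is mounted at the origin on the work surface. World frame = base frame: x ahead of the robot, y to its left, z up, the work surface at z = 0. Lengths are in mm, angles in degrees, forces in N, time in s.
With the tool pointing down it reaches from about 350 to 925 mm from the base axis. Payload 6.4 kg.
Tool frame: the origin (TCP) lies at the very end of the fingers, on their centre line; the grasp point (between the pads) lies 19 mm behind it; z points along the fingers, y is the line along which they close (so a half turn about z gives the same grasp; the last joint's range is limited). The gripper opens to 94 mm and grips with 3 to 60 N. Pads are 16 mm wide; open, the fingers measure 119 mm over their backs; the gripper's body (75 mm by 177 mm) begins 78 mm behind the grasp point.
Start: joints at [65.655, 14.043, 89.255, -0, 76.702, -9.975], TCP at [161.313, 629.676, 205.455] pointing down, gripper open.
Joint ranges: [-179.41, 179.41], [-58.25, 129.5], [7.25, 145.43], [-54.29, 234.29], [11.92, 165.04], [-157.13, 157.13]. Speed limits (degrees/s): [147.25, 147.25, 180, 180, 180, 180].

### API

Orientations are given as a 3x3 rotation matrix whose columns are the frame's x, y, z axes.
In Python, from cell import robot gives the robot as it stands. The module is installed in compiled form; this text tells all that it offers. Calls block until the motion is done:
- robot.goto(position, orientation): joint-space move of the TCP to a pose.
- robot.movel(position, rot=None, vel=150): straight line of the TCP; rot=None keeps the orientation; vel is the mean speed in mm/s.
- robot.set_joints(angles): joint-space move.
- robot.gripper_open() and robot.grasp(newtons=None): open the fingers fully, or close them until they stop; newtons is the grip in N (None keeps the last).
- robot.hold(seconds).
- robot.solve_ik(position, orientation): joint angles nearest the present ones, or None.
- robot.get_obs(): the state.
- robot.snapshot(name): name is "scene" or "side" or "wrist"; returns a dict with "image" (480x640x3 uint8, red, green, blue), "depth" (480x640 float32, mm along the optical axis (not along the pixel's ray), 0 where there is no reading), "camera_matrix" (3x3 intrinsics, pixels), "k1" (the pictures are not rectified: a ray, as slopes to the right and down, at radius r is drawn at 1 + k1 r^2 times it, then the intrinsics apply), "cam_to_world" (4x4, takes a point from camera to world coordinates). Camera axes: x right, y down, z forward; pixel columns grow to the right and rows downward; lengths in mm; the calibration is good to about 2 mm. A picture is of the moment at which its call begins.
A pose or a line that the arm cannot do raises robot.PlanningError and nothing moves.
- robot.close_job(): hands the job in; it is judged then, once.
The state is a dict: "clock": time; "qpos": joint angles; "qd": joint speeds; "effort": joint torques, N m; "ee_pos": TCP position; "orientation": TCP orientation; "wrist_force": force on the tool from outside, world axes, zero at the start; "ft_torque": the same for the moment, N m; "grip_width": finger opening in mm; "gripper_force": force on a finger pad.
Only numpy, scipy, OpenCV 4.12 (cv2) and the standard library are available. Lean on these libraries where they do the work, as an engineer would, in place of code of your own. Each camera call takes 0.05 s, during which the arm holds its last target. There are 200 camera calls.

### The job

Get the little instrument box ready for screwing: stack it in the black-and-aluminium assembly nest, first the cast case out of the blue tray, then the red spacer frame, then the blue panel lid with its knob upwards, each fully home, level and square between the end stops. Lower each part in gently rather than dropping it, and do not shove or knock over anything else on the bench.

Things in the scene. Friction and masses are not known exactly. Their poses are not given: they have to be found in the camera images.
- nest: Assembly nest, fixed on the bench: aluminium base plate 150 (x) by 104 (y) by 10 mm with two black U-shaped end stops that face each other along x. Origin at the centre of its underside, z up. Finished stack: undersides of case, spacer and lid 10, 44 and 56 mm above this origin, centred over it, long axes along the nest's x (either way round).
- pocket (a point): Centre of the nest's pocket floor (top of its base plate), axes as the nest's. The pocket between the stops is 69 mm (x) by 53 mm (y). Its ends (x) are closed by 12 mm walls; its long sides (y) are open in the middle over 41 mm of their length, with free room outside for the fingers. Beyond the end walls are low feet, 8 mm above this floor.
- lips (a point): Centre of the nest's mouth, 70 mm above its origin. The stops are straight up to 62 mm above the nest's origin; from there white lips flare outwards at 35 degrees up to this height, a lead-in about 5 mm wide.
- tray: Blue kitting tray, fixed on the bench, 160 (x) by 188 (y) mm; origin at the centre of its underside. Three lanes along x; any one of them holds the case, the other two the transformer and the capacitor.
- lane (a point): Centre of the tray's floor, 5 mm above the tray's origin. Four dividers, 4 mm thick, 120 mm long along x and 37 mm high from this floor, at y = -92, -31, 31 and 92 mm, make three lanes 57 mm wide or more, centred at y = -61.5, 0 and 61.5 mm. The lanes' ends are open but for a lip 6 mm above this floor, 77 mm from the middle.
- case: Die-cast aluminium case 66 (x) by 50 (y) by 34 mm high, about 0.17 kg; origin at the centre of its underside, z up. It stands upright in a tray lane, long axis (x) along the lane: its long sides are some 4 mm from the dividers, which are 3 mm higher than its rim, so no finger fits there; its two ends, 66 mm apart, are free.
- rim (a point): Centre of the case's open top, 34 mm above its origin. Inside, a green board with a yellow coil block and a green terminal strip fills the case to just below the rim.
- spacer: Red plastic spacer frame, a rectangular ring 66 (x) by 50 (y) by 12 mm high with rails 9 mm wide, about 40 g; origin at the centre of its underside, z up. Lies flat on the bench, the square battery close to one of its ends (x), its long sides (50 mm apart) free.
- lid: Blue panel lid: plate 66 (x) by 50 (y) by 8 mm, about 90 g; origin at the centre of its underside, z up. Lies flat on the bench, knob up, the D cell close to one of its ends (x), its long sides (50 mm apart) free. Besides the knob it has a red and a black terminal post, 11 mm across, reaching 25 mm above the origin, at x = 22 mm, y = -12.5 and 12.5 mm.
- knob (a point): Grip point of the lid's round black knob, on its axis at x = -9 mm of the lid, 21 mm above the lid's origin. The knob is 32 mm across at its foot, 24 to 26 mm across from 14 mm above the lid's origin to its top at 28 mm.
- transformer: Bystander: small mains transformer, 48 x 42 x 40 mm, standing in a tray lane; origin at the centre of its underside.
- capacitor: Bystander: grey capacitor block, 57 x 36 x 42 mm and two terminals reaching 50 mm, in a tray lane; origin at the centre of its underside.
- dcell: Bystander: black and copper D cell, 33 mm across, 61 mm high, standing near one end of the lid; origin at the centre of its underside.
- battery: Bystander: black and copper square battery, 17.5 x 26.5 x 48.5 mm high, standing near one end of the spacer; origin at the centre of its underside.
- coil: Bystander: brown coil former with a copper winding, an upright tube 62 mm across (80 mm over its two terminals) and 120 mm high; origin at the centre of its underside.
- dish: Bystander: low steel dish of screws, 80 mm across, 16 mm high; origin at the centre of its underside.
- driver: Bystander: screwdriver with orange handle, 170 mm long, lying on the bench along its own x axis (handle at -x, 26 mm thick); origin under the middle of its length.

How it is judged (in metres and radians):
On the way, in this order (a step that is already met when the one before it is completed fails the run):
1. the case is home in the nest, square and released (horizontal distance between case and nest below 0.0035 m and z of case in the frame of nest between 0.008 and 0.012 m and angle between the x axis of case and the x axis of nest, either way round below 0.07 rad and angle between case's own z axis and vertical below 0.04 rad and linear speed of case below 0.02 m/s and contact force between case and the fingers below 0.05 N), for 0.2 s.
2. the spacer is home on the case, square and released (horizontal distance between each of case, spacer and nest below 0.0035 m and z of case in the frame of nest between 0.008 and 0.012 m and angle between the x axis of each of case, spacer and the x axis of nest, either way round below 0.07 rad and angle between each of case, spacer's own z axis and vertical below 0.04 rad and z of spacer in the frame of nest between 0.042 and 0.046 m and linear speed of spacer below 0.02 m/s and contact force between spacer and the fingers below 0.05 N), for 0.2 s.
3. the lid is home on the spacer, square and released (horizontal distance between each of case, spacer, lid and nest below 0.0035 m and z of case in the frame of nest between 0.008 and 0.012 m and angle between the x axis of each of case, spacer, lid and the x axis of nest, either way round below 0.07 rad and angle between each of case, spacer, lid's own z axis and vertical below 0.04 rad and z of spacer in the frame of nest between 0.042 and 0.046 m and z of lid in the frame of nest between 0.054 and 0.058 m and linear speed of lid below 0.02 m/s and contact force between lid and the fingers below 0.05 N), for 0.2 s.
At the end, for the whole second after the job is handed in: Case, spacer and lid are stacked in the nest in that order: undersides 10, 44 and 56 mm above the nest's origin within 2 mm, each centred within 3.5 mm and square to the nest within 4 degrees, upright and level within 2.3 degrees, released and at rest (all of step 3 and linear speed of each of case, spacer below 0.02 m/s and contact force between each of case, spacer and the fingers below 0.05 N); the robot touches nothing.
It fails at once if a bystander (transformer, capacitor, D cell, square battery, coil former, dish, screwdriver) is shoved more than 25 mm (distance of any of transformer, capacitor, dcell, battery, coil, dish, driver from where it was at the start of the episode above 0.025 m).
It fails at once if a standing bystander is knocked over (angle between any of transformer, capacitor, dcell, battery, coil's own z axis and vertical above 0.5 rad).
It fails at once if a part is dropped or thrown into the nest (faster than 0.5 m/s within 20 mm of its place) ((horizontal distance between case and nest below 0.02 m and z of case in the frame of nest below 0.03 m and linear speed of case above 0.5 m/s) or (horizontal distance between spacer and nest below 0.02 m and z of spacer in the frame of nest below 0.064 m and linear speed of spacer above 0.5 m/s) or (horizontal distance between lid and nest below 0.02 m and z of lid in the frame of nest below 0.076 m and linear speed of lid above 0.5 m/s)).
It also fails if it takes over 72 s, if anything falls off the work surface, if the arm or the gripper's body presses on something with over 40 N, if the wrist force passes 120 N, or if a joint passes its speed limit or range.

## Working session

There is one attempt and no reset: what is moved stays moved. The work goes in short steps, each a Python script; the robot and the scene stay as the last script left them, time stands still between calls to the robot, and variables do not carry over. Pictures are saved under pics/ and viewed, at most 10 in all, crops included, and the job is handed in when it is done.

```bash
mkdir -p pics; cat > h.py <<'E'
import numpy as np, cv2
from cell import robot
def snap(n):
    s=robot.snapshot(n); 
    np.savez(''+n+'.npz',**s); return s
def save(im,name): cv2.imwrite('pics/'+name,im[...,::-1])
def cloud(s):
    K=np.array(s['camera_matrix']);k1=float(s['k1']);d=s['depth'].astype(float)
    v,u=np.mgrid[0:480,0:640]
    x=(u-K[0,2])/K[0,0];y=(v-K[1,2])/K[1,1]
    x0,y0=x.copy(),y.copy()
    for _ in range(8):
        f=1+k1*(x0**2+y0**2); x0,y0=x/f,y/f
    P=np.stack([x0*d,y0*d,d],-1);T=np.array(s['cam_to_world'])
    P=P@T[:3,:3].T+T[:3,3]; P[d<=0]=np.nan
    return P
def rays(s,uv):
    K=np.array(s['camera_matrix']);k1=float(s['k1']);uv=np.asarray(uv,float).reshape(-1,2)
    x=(uv[:,0]-K[0,2])/K[0,0];y=(uv[:,1]-K[1,2])/K[1,1];x0,y0=x,y
    for _ in range(8):
        f=1+k1*(x0**2+y0**2); x0,y0=x/f,y/f
    T=np.array(s['cam_to_world'])
    return T[:3,3],np.stack([x0,y0,np.ones_like(x0)],-1)@T[:3,:3].T
def toplane(s,uv,z):
    o,r=rays(s,uv); return o+r*((z-o[2])/r[:,2:3])
E
python3 - <<'E'
from h import *
for n in('scene','side','wrist'):
    s=snap(n); T=np.array(s['cam_to_world']);print(n,T[:3].round(2).tolist(),s['camera_matrix'][0][0],s['k1'])
    save(s['image'],n+'0.png')
print(robot.get_obs())
E
```

```text
scene [[-0.33, 0.6, -0.73, 1377.2], [0.95, 0.23, -0.23, 276.81], [0.02, -0.76, -0.65, 794.41]] 485.82485085992073 0.00048718385841634373
side [[0.99, -0.11, 0.11, 453.54], [-0.16, -0.63, 0.76, -743.96], [-0.01, -0.77, -0.64, 708.38]] 546.9635088954159 -0.14174874274986018
wrist [[0.25, 0.94, 0.24, 91.01], [0.97, -0.24, -0.06, 648.22], [-0.0, 0.25, -0.97, 383.83]] 357.1689657346706 -0.005491037973371485
{'clock': 0.15, 'qpos': array([ 6.56536225e+01,  1.40756853e+01,  8.93064613e+01, -8.54052186e-04,
        7.67017881e+01, -9.97515769e+00]), 'qd': array([ 0.08389434, -0.05588036, -0.26489787, -0.10900111, -0.23353164,
       -0.03559797]), 'effort': array([-5.98097154e-05, -4.16265392e+01, -3.14983678e+01,  6.85102190e-02,
        3.15729214e-02, -1.00260829e-04]), 'ee_pos': array([161.14341254, 629.24832031, 204.6126084 ]), 'orientation': array([[-9.68708741e-01,  2.48199570e-01, -5.90706411e-04],
       [ 2.48200157e-01,  9.68707843e-01, -1.34063927e-03],
       [ 2.39475844e-04, -1.44530240e-03, -9.99998927e-01]]), 'wrist_force': array([-0.06442709,  0.18580493, -0.10821032]), 'ft_torque': array([-0.0224367 , -0.02730234, -0.03987514]), 'gripper_force': 0.0, 'grip_width': 94.00580471267632}
```

View pics/scene0.png

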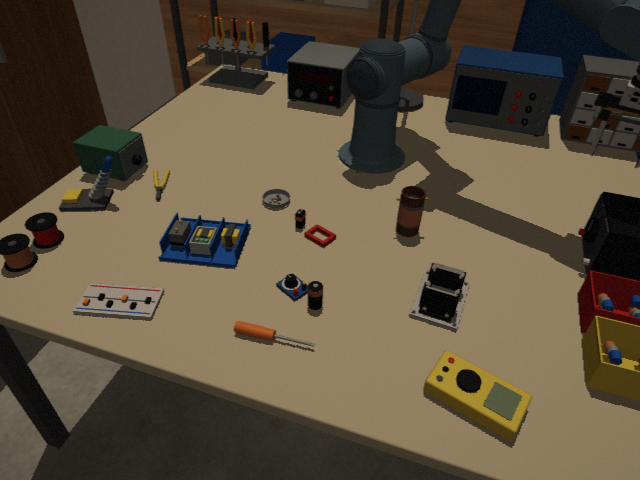

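View pics/side0.png

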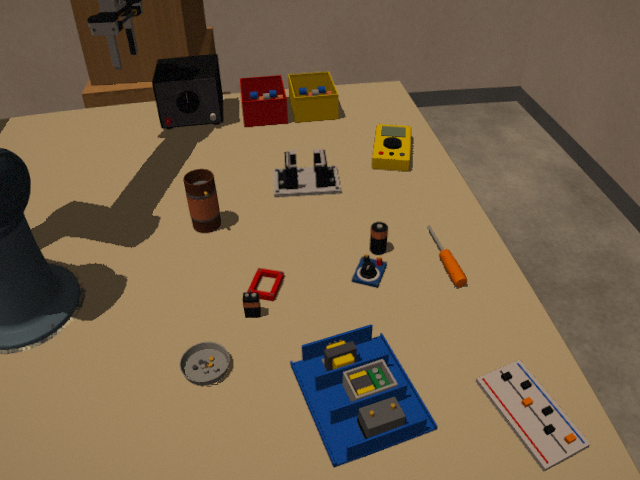

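The case is in the middle tray lane: scene (203,240), side (370,380). The other parts in the scene view are the spacer at (320,236), lid at (292,287) and nest at (441,295). The nest's end walls rule out the end grip used to lift the case, so the case has to be set down and re-gripped by its long sides.

```bash
python3 - <<'E'
from h import *
S={n:dict(np.load(n+'.npz')) for n in('scene','side')}
obj=dict(case=((203,238),(370,381),39),spacer=((320,236),(266,284),12),lid=((293,286),(370,271),10),nest=((441,297),(308,182),15),
 dcell=((316,295),(379,237),40),batt=((300,219),(252,304),30),coil=((411,211),(203,200),60),dish=((277,199),(206,364),8),dr0=((240,330),(459,278),10),dr1=((313,347),(430,228),5),transf=((179,232),(342,352),45),cap=((231,236),(382,417),45))
for k,(a,b,z) in obj.items():
    print(k,[toplane(S[n],p,z)[0].round(0).tolist()[:2] for n,p in(('scene',a),('side',b))])
# orientations from masks
for n in S:
    P=cloud(S[n]); hsv=cv2.cvtColor(S[n]['image'],cv2.COLOR_RGB2HSV)
    def ang(m,name):
        q=P[m][:, :2]; q=q[np.isfinite(q[:,0])]
        print(n,name,len(q),cv2.minAreaRect(q.astype(np.float32)) if len(q) else '')
    red=((hsv[...,0]<6)|(hsv[...,0]>174))&(hsv[...,1]>180)&(hsv[...,2]>100)
    c=toplane(S[n],obj['spacer'][0 if n=='scene' else 1],12)[0]
    ang(red&(np.hypot(P[...,0]-c[0],P[...,1]-c[1])<55),'spacer')
    c=toplane(S[n],obj['case'][0 if n=='scene' else 1],39)[0]
    bl=(abs(hsv[...,0]-110)<12)&(hsv[...,1]>150)&(hsv[...,2]>60)
    ang(bl&(np.hypot(P[...,0]-c[0],P[...,1]-c[1])<160)&(P[...,2]>5)&(P[...,2]<60),'tray')
    c=toplane(S[n],obj['lid'][0 if n=='scene' else 1],8)[0]
    ang(bl&(np.hypot(P[...,0]-c[0],P[...,1]-c[1])<50),'lid')
    c=toplane(S[n],obj['nest'][0 if n=='scene' else 1],10)[0]
    ang((np.hypot(P[...,0]-c[0],P[...,1]-c[1])<110)&(P[...,2]>5)&(P[...,2]<85),'nest')
E
```

```text
case [[602.0, -269.0], [588.0, -283.0]]
spacer [[463.0, -16.0], [453.0, -27.0]]
lid [[652.0, -16.0], [647.0, -22.0]]
nest [[575.0, 306.0], [572.0, 283.0]]
dcell [[688.0, 51.0], [677.0, 36.0]]
batt [[436.0, -80.0], [426.0, -90.0]]
coil [[341.0, 188.0], [344.0, 190.0]]
dish [[345.0, -184.0], [344.0, -189.0]]
dr0 [[809.0, -72.0], [805.0, -69.0]]
dr1 [[795.0, 83.0], [799.0, 88.0]]
transf [[608.0, -331.0], [556.0, -228.0]]
cap [[578.0, -206.0], [590.0, -349.0]]
scene spacer 142 ((453.2848815917969, -20.27010726928711), (66.30155944824219, 51.39069366455078), 67.49827575683594)
scene tray 7 ((565.0811157226562, -262.1095275878906), (114.27223205566406, 124.84254455566406), 22.77593231201172)
scene lid 0 
scene nest 2689 ((572.5628662109375, 304.161376953125), (103.89921569824219, 154.3152313232422), 85.89486694335938)
side spacer 349 ((448.4296569824219, -31.87566375732422), (93.5693130493164, 49.81106185913086), 69.09918212890625)
side tray 85 ((573.2783203125, -282.5030212402344), (160.5801544189453, 187.2314453125), 12.080817222595215)
side lid 0 
side nest 2123 ((567.4764404296875, 273.30059814453125), (170.06333923339844, 147.81521606445312), 86.22685241699219)
```

```bash
cat >> h.py <<'E'
def R(a):
    a=np.radians(a);c,s=np.cos(a),np.sin(a)
    return np.array([[-s,c,0],[c,s,0],[0,0,-1.]])
E
python3 - <<'E'
from h import *
for n,p,a in (('nest',(572,300,190),86),('lid',(650,-19,190),75),('spacer',(453,-22,190),157.5),('case',(590,-278,190),12)):
    for b in (a,a-180):
        q=robot.solve_ik(p,R(b)); print(n,b,None if q is None else np.round(q,0))
for n,p,a in (('nest',(572,300,190),86),('lid',(650,-19,190),75),('spacer',(453,-22,190),-22.5),('case',(590,-278,190),12)):
    qs=[(abs(q[5]),b) for b in (a,a-180) if (q:=robot.solve_ik(p,R(b))) is not None]
    b=min(qs)[1]; robot.goto(p,R(b)); robot.hold(.2); s=robot.snapshot('wrist'); np.savez('w_'+n+'.npz',**s)
    print(n,b,robot.get_obs()['clock'],robot.get_obs()['ee_pos'].round(1), s['cam_to_world'][:3,3])
ims=[cv2.resize(dict(np.load('w_%s.npz'%n))['image'],(400,300),interpolation=cv2.INTER_AREA) for n in('nest','lid','spacer','case')]
save(np.vstack([np.hstack(ims[:2]),np.hstack(ims[2:])]),'m1.png')
E
```

```text
nest 86 [ 18.  14.  91.  -0.  75. -68.]
nest -94 [ 18.  14.  91.  -0.  75. 112.]
lid 75 [-12.  15.  90.  -0.  75. -87.]
lid -105 [-12.  15.  90.  -0.  75.  93.]
spacer 157.5 None
spacer -22.5 [-17. -13. 118.  -0.  75.   5.]
case 12 [-35.  15.  90.  -0.  75. -47.]
case -168 [-35.  15.  90.  -0.  75. 133.]
nest 86 2.3083 [571.7 300.6 190. ] [499.34182192 306.55256152 369.37012327]
lid 75 3.8 [650.  -17.9 190. ] [579.94193924   1.66429323 369.35397339]
spacer -22.5 5.475 [453.2 -22.  190. ] [480.10295824  45.26060638 369.38956016]
case 12 6.8417 [ 590.1 -277.1  190.4] [ 574.36723287 -205.75501958  369.77117497]
```

View pics/m1.png

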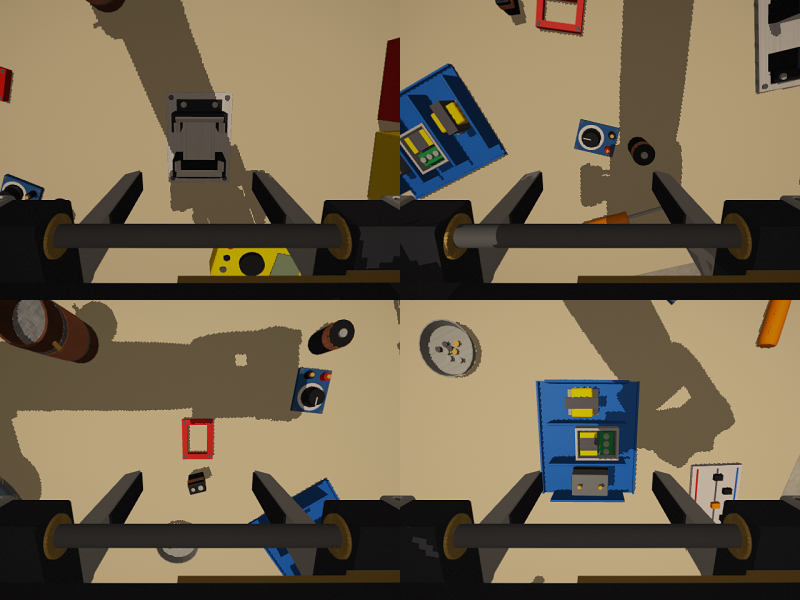

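The 2×2 montage shows the nest at (199,136), lid at (597,138), spacer at (198,438) and case at (597,442). All are clear of the fingers. Next I measure them from masks and depth.

```bash
cat >> h.py <<'E'
def rect(s,mask,z,exp):
    """largest blob of mask -> contour on plane z -> min area rect; returns centre, (long,short), angle of long axis"""
    m=cv2.morphologyEx(mask.astype(np.uint8),cv2.MORPH_OPEN,np.ones((2,2),np.uint8))
    cs,_=cv2.findContours(m,cv2.RETR_EXTERNAL,cv2.CHAIN_APPROX_NONE)
    c=np.vstack([k[:,0] for k in cs if cv2.contourArea(k)>12])
    q=toplane(s,c,z)[:,:2].astype(np.float32)
    (x,y),(w,h),a=cv2.minAreaRect(q)
    if w<h: w,h,a=h,w,a-90
    a=(a+90)%180-90
    return np.array([x,y]),(round(w,1),round(h,1)),a
def masks(s):
    P=cloud(s);hsv=cv2.cvtColor(s['image'],cv2.COLOR_RGB2HSV);H,Sa,V=[hsv[...,i].astype(int) for i in range(3)]
    red=((H<8)|(H>172))&(Sa>150)&(V>60)
    blue=(abs(H-108)<14)&(Sa>120)&(V>30)
    near=lambda c,r:np.hypot(P[...,0]-c[0],P[...,1]-c[1])<r
    return P,red,blue,near,Sa,V
E
python3 - <<'E'
from h import *
L=lambda n:dict(np.load('w_%s.npz'%n))
s=L('spacer');P,red,blue,near,Sa,V=masks(s);Z=P[...,2]
m=red&near((453,-22),55);print('spacer z',np.nanpercentile(Z[m],[5,50,95]));print(rect(s,m&(Z>8),12,0),rect(s,m,12,0))
s=L('lid');P,red,blue,near,Sa,V=masks(s);Z=P[...,2]
m=blue&near((650,-19),55);print('lid z',np.nanpercentile(Z[m],[5,50,95]),m.sum());print(rect(s,m,8,0),rect(s,m&(Z>5),8,0))
r=red&near((650,-19),60)&(Z>15);print('redpost',np.nanmean(P[r],0),r.sum())
k=near((650,-19),60)&(Z>25)&(Z<35)&(V<80);print('knob',np.nanmedian(P[k],0),k.sum())
s=L('nest');P,red,blue,near,Sa,V=masks(s);Z=P[...,2]
m=near((572,300),110)&(Z>6)&(Z<14);print('nest plate',np.nanpercentile(Z[m],[5,50,95]),rect(s,m,10,0))
m=near((572,300),110)&(Z>64)&(Z<80);print('nest lips',np.nanpercentile(Z[m],[5,50,95]),rect(s,m,70,0))
s=L('case');P,red,blue,near,Sa,V=masks(s);Z=P[...,2]
for c in [(600,-272)]:
    m=near(c,55)&(Z>34)&(Z<46)&~blue&(Sa<90);print('case',m.sum(),rect(s,m,39,0))
    print(rect(s,near(c,32)&(Z>34)&(Z<46)&~blue,39,0))
t=blue&near((600,-272),160)&(Z>-3)&(Z<60);print('tray',rect(s,t&(Z>38),42,0), rect(s,t&(Z<12),5,0))
cv2.imwrite('pics/m2.png',np.hstack([cv2.resize(L('case')['image'][90:330,200:420,::-1],(440,480)),]))
E
```

```text
spacer z [ 7.03506014 12.02676915 13.2970152 ]
(array([453.44345093, -22.0233078 ]), (65.4, 49.9), 67.5023422241211) (array([453.73422241, -21.61032867]), (66.4, 50.1), 67.5110092163086)
lid z [6.88111301 8.10248119 9.33568878] 1323
(array([648.61132812, -17.11408234]), (65.3, 49.7), 61.80780792236328) (array([648.61132812, -17.11408234]), (65.3, 49.7), 61.80780792236328)
redpost [667.67138344  -4.62097082  20.53185536] 68
knob [644.30259143 -24.68242396  28.12153408] 498
nest plate [ 8.87475326 10.14676838 11.58977109] (array([571.74285889, 304.86227417]), (149.9, 103.8), -4.16790771484375)
nest lips [64.51669589 68.26719859 70.58613212] (array([571.37353516, 304.58868408]), (84.1, 69.0), -3.9370346069335938)
case 2030 (array([ 589.41931152, -274.62036133]), (105.2, 66.1), -77.81908798217773)
(array([ 596.7322998 , -276.88027954]), (52.7, 50.5), 12.054403305053711)
tray (array([ 575.50830078, -281.89483643]), (187.3, 118.9), -78.40057182312012) (array([ 576.20153809, -283.24023438]), (189.8, 162.6), -77.97639465332031)
```

View pics/m2.png

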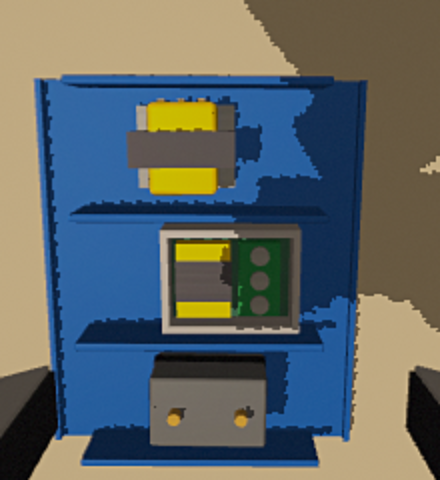

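```bash
cat >> h.py <<'E'
def st(t=''):
    o=robot.get_obs();print(t,'t',round(o['clock'],1),'ee',o['ee_pos'].round(1),'F',o['wrist_force'].round(1),'w',round(o['grip_width'],1),'gf',round(float(o['gripper_force']),1),flush=True);return o
E
python3 - <<'E'
from h import *
s=dict(np.load('w_case.npz'));P,red,blue,near,Sa,V=masks(s);Z=P[...,2]
a=np.radians(11.9);d=P[...,:2]-np.array([575.8,-282.5]);v=-d[...,0]*np.sin(a)+d[...,1]*np.cos(a)
c,wh,ang=rect(s,near((597,-277),46)&(Z>34)&(Z<46)&~blue&(abs(v)<29.5)&(Sa<110),39,0)
print('case',c,wh,ang)
assert 63<wh[0]<69 and 47<wh[1]<53
A=12.
robot.movel([*c,100],R(A),vel=200); robot.movel([*c,15],vel=120); st('down')
robot.grasp(30); st('grip')
robot.movel([*c,30],vel=60);st('lift'); robot.movel([*c,110],vel=200)
robot.goto([560,130,110],R(-4.05)); robot.movel([560,130,25],vel=150);robot.movel([560,130,10.5],vel=30);st('set')
E
```

```text
case [ 590.23693848 -278.26690674] (66.1, 50.5) 12.052727699279785
down t 8.3 ee [ 590.9 -278.7   15.9] F [ 0.1  0.5 -0.1] w 94.1 gf 0.0
grip t 8.8 ee [ 590.3 -278.4   15.4] F [-0.7 -0.4  2.3] w 65.8 gf 30.0
lift t 9.2 ee [ 590.5 -278.4   30.6] F [-0.4  0.4 -1.7] w 65.8 gf 30.0
set t 12.7 ee [559.9 130.   10.4] F [ 0.2 -0.1 -0.6] w 65.9 gf 30.0
```

```bash
python3 - <<'E'
from h import *
robot.movel([560,130,9.8],vel=20);o=st('set');x,y=o['ee_pos'][:2]
robot.gripper_open();robot.movel([560,130,100],vel=250)
robot.goto([560,130,190],R(86)); robot.hold(.15); s=robot.snapshot('wrist');P,red,blue,near,Sa,V=masks(s);Z=P[...,2]
print('case seen',rect(s,near((x,y),46)&(Z>30)&(Z<40),34,0),'placed',x,y)
robot.movel([560,130,60],R(86),vel=250);robot.movel([560,130,6],vel=100);robot.grasp(30);st('regrip')
robot.movel([560,130,20],vel=60);st('lift')
E
```

```text
set t 12.9 ee [559.9 130.   10.3] F [-3.3 -0.4  5.3] w 66.1 gf 30.0
case seen (array([559.93231201, 131.29336548]), (65.6, 50.0), -4.0115966796875) placed 559.8903324397091 130.02760708060657
regrip t 17.8 ee [560.  130.    6.1] F [ 0.1 -0.2  2.5] w 49.8 gf 30.0
lift t 18.1 ee [560.4 130.   20.6] F [ 0.4  0.9 -1.2] w 49.7 gf 30.0
```

```bash
cat >> h.py <<'E'
N=np.array([571.6,304.75]);NA=85.95
def insert(off,seat,top=72,step=3):
    """off: TCP height above part underside; seat: underside z when home"""
    robot.movel([*N,top+off+8],R(NA),vel=200);robot.hold(.2);o=st('above');b=o['wrist_force'].copy()
    z=top+off
    while z>seat+off:
        z=max(z-step if z-step>seat+off+6 else z-1.5,seat+off)
        robot.movel([*N,z],vel=60);o=robot.get_obs();f=o['wrist_force']-b
        if np.linalg.norm(f)>6: st('contact cmd %.1f'%z)
        if np.linalg.norm(f)>25: print('STOP');return False
    st('bottom');return True
E
python3 - <<'E'
from h import *
robot.movel([560,130,95],vel=250);robot.goto([*N,95],R(NA))
print(insert(6,10.3))
E
```

```text
above t 19.8 ee [571.9 304.2  86.3] F [ 0.5 -1.1 -1.2] w 50.1 gf 30.0
bottom t 25.9 ee [571.5 304.7  16.2] F [ 0.6 -0.9 -2.2] w 49.7 gf 30.0
True
```

```bash
python3 - <<'E'
from h import *
robot.movel([*N,15.8],vel=20);st('low');robot.gripper_open();robot.hold(.25)
robot.movel([*N,120],vel=250);robot.hold(.1);s=robot.snapshot('wrist');np.savez('w_n2.npz',**s)
c=np.array([453.4,-22.0]);a=-22.5
robot.goto([*c,120],R(a));robot.movel([*c,40],vel=200);robot.movel([*c,2],vel=80);st('sp')
robot.grasp(15);st('grip');robot.movel([*c,25],vel=80);st('lift')
save(s['image'],'n2.png')
P,red,blue,near,Sa,V=masks(s);Z=P[...,2];print(rect(s,near(N,45)&(Z>40)&(Z<47),44,0))
E
```

```text
low t 26.1 ee [571.7 304.8  16.1] F [-0.5 -1.2  1. ] w 49.6 gf 30.0
sp t 30.4 ee [453.8 -22.1   2.4] F [-0.4 -0.5  0.6] w 94.2 gf 0.0
grip t 31.1 ee [453.4 -22.    2. ] F [0.3 0.3 0.6] w 49.7 gf 15.0
lift t 31.6 ee [453.6 -22.1  25.3] F [ 0.3  0.7 -0.5] w 49.2 gf 15.0
(array([573.88116455, 304.74530029]), (76.6, 67.6), 85.96381378173828)
```

View pics/n2.png

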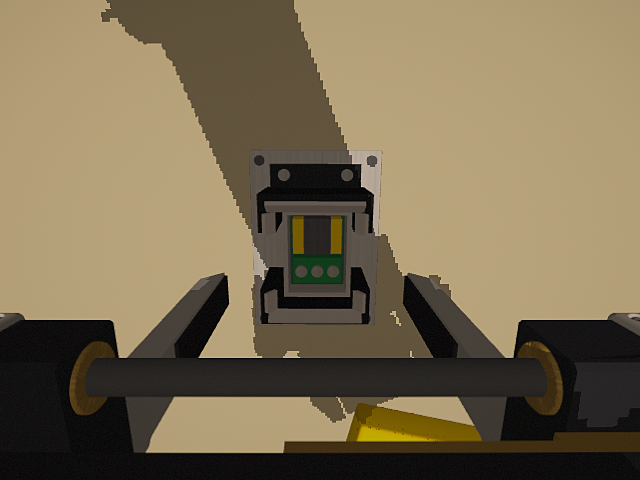

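The case sits level and square in the nest, centred at about (318,253). Next is the spacer.

```bash
python3 - <<'E'
from h import *
c=np.array([453.4,-22.0])
robot.movel([*c,125],vel=250);robot.goto([*N,90],R(NA))
if insert(2,44.3,step=5):
    robot.movel([*N,45.8],vel=20);st('low');robot.gripper_open();robot.hold(.25)
    robot.movel([*N,140],vel=250);robot.hold(.1);s=robot.snapshot('wrist')
    save(s['image'][100:400,150:500],'n3.png');P,red,blue,near,Sa,V=masks(s);m=red&near(N,50);print(np.nanmedian(P[m],0),rect(s,m,56,0));st()
E
```

```text
above t 33.9 ee [571.8 304.5  82.3] F [-0.   0.4 -1. ] w 49.7 gf 15.0
bottom t 36.5 ee [571.7 304.6  46.3] F [ 1.3 -4.3  1.9] w 50.1 gf 15.0
low t 36.8 ee [571.7 304.7  46.1] F [-0.3 -4.9  3.3] w 50.2 gf 15.0
[570.43538909 305.01297623  56.02938713] (array([571.32891846, 306.06613159]), (66.2, 49.8), -3.869964599609375)
 t 38.5 ee [570.2 304.2 137.5] F [-0.2  0.5 -0.8] w 93.9 gf 0.0
```

View pics/n3.png

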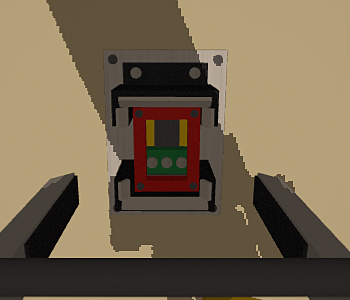

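The spacer is seated: its top is at z 56 and it is square, centred at (167,150) in the crop. The wrist camera reads about 1.3 mm too far along tool y, so I correct the nest centre slightly and look at the lid again in the grasp yaw.

```bash
python3 - <<'E'
from h import *
a=-28.2
robot.goto([648.4,-17.5,170],R(a));robot.hold(.15);s=robot.snapshot('wrist')
P,red,blue,near,Sa,V=masks(s);Z=P[...,2]
c,wh,ang=rect(s,blue&near((648,-18),50)&(Z<14),8,0);print(c,wh,ang)
assert 63<wh[0]<69 and 47<wh[1]<53 and np.hypot(*(c-[648.4,-17.5]))<4
a=ang-90
robot.movel([*c,40],R(a),vel=200);robot.movel([*c,1.2],vel=70);st('lid')
robot.grasp(20);st('grip');robot.movel([*c,25],vel=80);st('lift');robot.movel([*c,150],vel=250)
robot.goto([*N,120],R(NA));robot.hold(.1);s=robot.snapshot('wrist');save(s['image'][150:450,150:500],'n4.png');st()
E
```

```text
[648.68566895 -18.92039108] (66.0, 48.9) 60.9981803894043
lid t 41.6 ee [ 6.484e+02 -1.880e+01  5.000e-01] F [0.5 0.8 0.1] w 94.2 gf 0.0
grip t 42.3 ee [648.7 -18.9   1.2] F [-0.7 -0.2 -0.2] w 49.7 gf 20.0
lift t 42.8 ee [649.3 -19.   26. ] F [-0.   0.5 -2.2] w 49.9 gf 20.0
 t 44.9 ee [572.  303.8 119.8] F [ 0.6 -1.  -1.6] w 49.8 gf 20.0
```

View pics/n4.png

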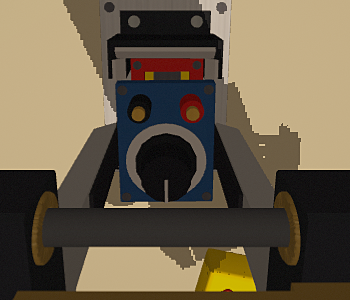

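The lid is held level and square at crop (167,140), above the spacer at (167,70). I insert it next with the corrected centre.

```bash
python3 - <<'E'
import h
from h import *
h.N=N=np.array([571.6,304.0])
if insert(1.2,56.3,step=4):
    robot.movel([*N,57.0],vel=20);st('low');robot.gripper_open();robot.hold(.25)
    robot.movel([*N,160],vel=200);robot.hold(.2);s=robot.snapshot('wrist')
    save(s['image'][80:380,150:500],'n5.png');P,red,blue,near,Sa,V=masks(s);m=blue&near(N,50);print(np.nanpercentile(P[m][:,2],[5,50,95]),rect(s,m,64,0));st()
E
```

```text
above t 45.4 ee [572.7 304.3  82.9] F [ 0.2 -0.8 -0.7] w 49.9 gf 20.0
bottom t 47.5 ee [571.6 304.   57.5] F [ 0.4 -0.1 -1.4] w 49.9 gf 20.0
low t 47.8 ee [571.7 304.1  57.2] F [-1.4 -0.7 -0.1] w 49.6 gf 20.0
[62.72295242 64.09226635 65.22580819] (array([571.66766357, 305.40197754]), (65.8, 49.7), -3.6834487915039062)
 t 49.8 ee [570.8 303.7 158.2] F [-0.7  0.1 -0.3] w 94.0 gf 0.0
```

View pics/n5.png

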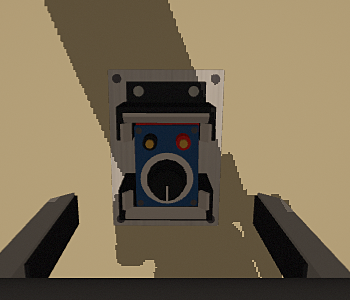

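The lid is home: its plate top reads z 64.1, it is level and centred at crop (167,165), and the fingers are clear.

```bash
python3 -c "
from cell import robot
print(robot.close_job())"
```

```text
the job is handed in; nothing more can be done
None
```

I stacked the case, spacer and lid (knob up) in the nest, released them and handed the job in at about 50 s; my last camera check showed the stack level and square, but the hand-in gave no verdict.

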